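# Load the white reference into the roast-colour meter

### The arm

A 6-joint arm with a two-finger parallel gripper is mounted at the origin on the work surface. World frame = base frame: x ahead of the robot, y to its left, z up, the work surface at z = 0. Lengths are in mm, angles in rad, forces in N, time in s.
With the tool pointing down it reaches from about 275 to 825 mm from the base axis. Payload 4.9 kg.
Tool frame: the origin (TCP) lies at the very end of the fingers, on their centre line; the grasp point (between the pads) lies 19 mm behind it; z points along the fingers, y is the line along which they close (so a half turn about z gives the same grasp; the last joint's range is limited). The gripper opens to 85 mm and grips with 20 to 120 N. Pads are 22 mm wide; open, the fingers measure 114 mm over their backs; the gripper's body (76 mm by 85 mm) begins 54 mm behind the grasp point. The pads swing forward as they close: fully open they stand 13 mm farther back than shut.
Start: joints at [1.163, 0.326, -0.193, 1.052, 0, 1.437], TCP at [148.709, 529.532, 204.481] pointing down, gripper open.
Joint ranges: [-2.65, 2.65], [-0.97, 1.79], [-1.3, 1.35], [-1.93, 2.1], [-1.47, 1.37], [-3.14, 3.14]. Speed limits (rad/s): [2.57, 2.57, 3.14, 3.14, 3.14, 3.14].

### API

Orientations are given as [roll, pitch, yaw] about the fixed x, y, z axes, in that order (R = Rz(yaw) Ry(pitch) Rx(roll)).
In Python, from bench import bot, solve_ik, imaging gives the robot as it stands. Calls block until the motion is done:
- bot.move_ptp(position, orientation): joint-space move of the TCP to a pose.
- bot.movel(position, rot=None, max_speed=150, threshold=None): straight line of the TCP; rot=None keeps the orientation; max_speed is the mean speed in mm/s. With threshold (N) it stops when the force on the tool has changed by that much, and returns True; else False.
- bot.move_j(angles): joint-space move.
- bot.grip(opening, effort=None): opening from 0.0 (shut) to 1.0 (fully open); effort is the grip in N (None keeps the last); returns when the fingers have stopped.
- bot.dwell(seconds).
- solve_ik(position, orientation): joint angles nearest the present ones, or None.
- bot.get_state(): the state.
- imaging.capture(name): name is "side" or "top" or "wrist"; returns the picture (480x640x3 uint8, blue, green, red); there is no depth.
- imaging.camera_model(name): a dict with "K" (3x3 intrinsics, pixels), "k1" (the pictures are not rectified: a ray, as slopes to the right and down, at radius r is drawn at 1 + k1 r^2 times it, then the intrinsics apply), "position" and "rotation" of the camera in the world. Camera axes: x right, y up, looking along -z (the intrinsics and any distortion apply to the point x, -y, -z); pixel columns grow to the right and rows downward; lengths in mm; the calibration is good to about 2 mm. A picture is of the moment at which its call begins: read the wrist's pose just before it. camera_model takes no time and is no camera call; for the wrist camera it gives the pose at the moment of the call.
A pose or a line that the arm cannot do raises bot.IKError and nothing moves.
- bot.sign_off(): hands the job in; it is judged then, once.
The state is a dict: "t": time; "qpos": joint angles; "joint_velocities": joint speeds; "effort": joint torques, N m; "tcp_pos": TCP position; "orientation": TCP orientation; "contact_force": force on the tool from outside, world axes, zero at the start; "wrist_torque": the same for the moment, N m; "opening": opening from 0.0 (shut) to 1.0 (fully open); "gripper_force": force on a finger pad.
Only numpy, scipy, OpenCV 4.12 (cv2) and the standard library are available. Lean on these libraries where they do the work, as an engineer would, in place of code of your own. Each camera call takes 0.05 s, during which the arm holds its last target. There are 200 camera calls.

### The job

Load the white reference tile into the roast-colour meter: press the bar down with one fingertip and keep holding it, so that the spring-closed light hood stands open, while the other fingertip pushes the tile along its track under the hood until it is fully home against the back stop. Then draw both fingers clear so that the hood springs fully shut over the tile. Only push the tile, without lifting or tipping it, and leave everything else on the table where it is.

Things in the scene. Friction and masses are not known exactly. Their poses are not given: they have to be found in the camera images.
- meter: Roast-colour meter, a low bench instrument fixed to the table, 300 mm long (its x from -110 to 190 mm), 130 mm wide (y -45 to 85 mm). Origin on the table surface, under the middle of the tile track, at the hood's front; x along the track in the pushing direction, y left, z up. All 'meter' coordinates below are in this frame. Under the press bar (y 40 to 85 mm) its base is only 10 mm high.
- track (a point): Mid-point of the loading track's floor, meter x = -45 mm, y = 0, 18 mm above the table. The floor is flat, open at the front and above, between two straight guide rails 8 mm high, inner faces at y = -19 and +19 mm, from meter x = -102 mm. Floor and rails run on straight into the bay under the hood (x = 0 to 50 mm), whose side walls reach 41 mm above the table.
- stop (a point): The middle of the back stop, meter x = 50 mm, 28 mm above the table: the flat front face of the measuring head that closes the bay. The head (x = 50 to 188 mm, y = -46 to 82 mm) is 66 mm high at its front; its sloping console (from x = 80 mm) rises to 92 mm.
- hood: The black light hood with its press bar: one rocker on a pin parallel to the meter's x. Origin on the pin, at meter x = 0, y = 36 mm, 34 mm above the table. Shut, its axes are the meter's; its tilt from upright is the opening angle, 0 shut, end stop 1.4 rad. Pressing the bar down swings the hood up to the left; a spring (about 2 N on the bar at first, 4 to 5 N open) shuts it when let go.
- hood_edge (a point): Right front corner of the hood's roof top; shut: meter x = 0, y = -22 mm, 46 mm high. The roof covers the bay (x -3 to 50 mm); a stepped skirt at its front (x -3 to 0 mm) hangs to 22 mm above the table (30 mm at its right end) and bars the way. It clears the tile from 0.85 rad on; at 1.2 rad the hood is clear of an upright finger up to meter y = +9 mm, and its top is 93 mm high.
- press_bar (a point): Point on the press bar's axis at meter x = -45 mm. A round steel rod, diameter 10 mm, left of and parallel to the track, meter x = -102 to 53 mm, joined to the hood only behind x = 26 mm: a fingertip can slide along its top ahead of that. Axis 26 mm from the pin: shut y = 57 mm, 49 mm high; at 0.6 rad y = 62 mm, 34 mm high; at 1.2 rad y = 58 mm, 20 mm high. Its top is 5 mm higher.
- tile: The white reference tile: a round white ceramic disc set in the top of a square black plastic carrier, 34 x 34 mm and 20 mm high, about 60 g, loose on the track floor in front of the hood, its sides along the track (2 mm free at either side). Origin at the centre of its underside, z up.
- home (a point): Where the centre of the tile's underside must come: on the bay's floor, meter x = 33 mm, y = 0, 18 mm above the table; there the tile touches the back stop and its near side is 16 mm behind the hood's front.
- spare_tile: Another carrier of the same size with a grey tile, on the table at the right of the meter; leave it.
- scoop: A spoon 150 mm long on the table left of the meter; leave it.
- tin: A small sample tin, 54 mm in diameter, 72 mm high, right of the meter; leave it.
- cup: A white cup, 66 mm in diameter, 60 mm high, left of the meter; leave it.
- pen: A pen lying on the notebook at the right; leave it.
There are look-alikes about, which are no part of the job. What is shaped like the tile but red is not meant.

How it is judged (in metres and radians):
On the way, in this order (a step that is already met when the one before it is completed fails the run):
1. a finger holds the hood open (past 0.9 rad) while the tile is still outside it (angle between hood's own z axis and vertical above 0.9 rad and contact force between the fingers and hood above 0.5 N and x of tile in the frame of meter below -0.012 m), for 0.2 s.
2. the tile is pushed home under the hood while a finger still holds it open (x of tile in the frame of meter above 0.0295 m and angle between hood's own z axis and vertical above 0.8 rad and contact force between the fingers and hood above 0.5 N), for 0.1 s.
At the end, for the whole second after the job is handed in: The tile lies flat and at rest in the bay, within 3.5 mm of touching the back stop, and the hood is shut over it (within 0.05 rad) and at rest (x of tile in the frame of meter above 0.0295 m and horizontal distance between tile and home below 0.005 m and angle between tile's own z axis and vertical below 0.08 rad and linear speed of tile below 0.01 m/s and angle between hood's own z axis and vertical below 0.05 rad and angular speed of hood below 0.05 rad/s).
It fails at once if the tile is lifted more than 6 mm off the track or tipped more than 0.25 rad (z of tile in the frame of meter above 0.024 m or angle between tile's own z axis and vertical above 0.25 rad).
It fails at once if the hood is let down (below 0.6 rad) with the tile only part way under it (x of tile in the frame of meter between -0.008 and 0.027 m and angle between hood's own z axis and vertical below 0.6 rad).
It fails at once if the spare tile, scoop, tin, cup or pen is moved more than 15 mm (distance of any of spare_tile, scoop, tin, cup, pen from where it was at the start of the episode above 0.015 m).
It also fails if it takes over 45 s, if anything falls off the work surface, if the arm or the gripper's body presses on something with over 40 N, if the wrist force passes 120 N, or if a joint passes its speed limit or range.

## Working session

There is one attempt and no reset: what is moved stays moved. The work goes in short steps, each a Python script; the robot and the scene stay as the last script left them, time stands still between calls to the robot, and variables do not carry over. Pictures are saved under pics/ and viewed, at most 10 in all, crops included, and the job is handed in when it is done.

```bash
ls; mkdir -p pics; python3 - <<'E'
from bench import bot, imaging
import cv2
for n in ("top","side"):
    cv2.imwrite(f"pics/{n}0.png", imaging.capture(n)); m=imaging.camera_model(n); print(n,m)
print(bot.get_state())
E
```

```text
pics
top {'K': array([[517.76625079,   0.        , 315.64807172],
       [  0.        , 517.76625079, 241.59991362],
       [  0.        ,   0.        ,   1.        ]]), 'k1': 0.0517908956813395, 'position': array([ 493.0396715 ,  -96.90938714, 1088.57283522]), 'rotation': array([ 0.05281308,  0.01603431, -1.56097002])}
side {'K': array([[552.5869906 ,   0.        , 317.91475802],
       [  0.        , 552.5869906 , 247.09132268],
       [  0.        ,   0.        ,   1.        ]]), 'k1': -0.08309564285983063, 'position': array([  413.00259797, -1050.24668194,  1177.4721816 ]), 'rotation': array([ 0.70730471,  0.00788453, -0.16759624])}
{'t': 0.1, 'qpos': array([ 1.16275784e+00,  3.26891849e-01, -1.93513029e-01,  1.05202126e+00,
        1.11100310e-05,  1.43659622e+00]), 'joint_velocities': array([ 0.0008758 , -0.00126308,  0.00367902,  0.00087844, -0.00089362,
        0.00045301]), 'effort': array([ 8.45268332e-04, -4.44239509e+01,  2.63038158e+01,  7.93485175e-03,
       -7.87026397e-05, -7.80694847e-06]), 'tcp_pos': array([148.48494424, 528.96434762, 203.75710237]), 'orientation': array([-3.13997898e+00, -2.29075216e-04,  2.86775408e+00]), 'contact_force': array([-0.38884051,  0.24029762,  0.67806401]), 'wrist_torque': array([ 0.02364026,  0.02224838, -0.00113017]), 'gripper_force': 0.0, 'opening': 0.9985546108509911}
```

View pics/top0.png

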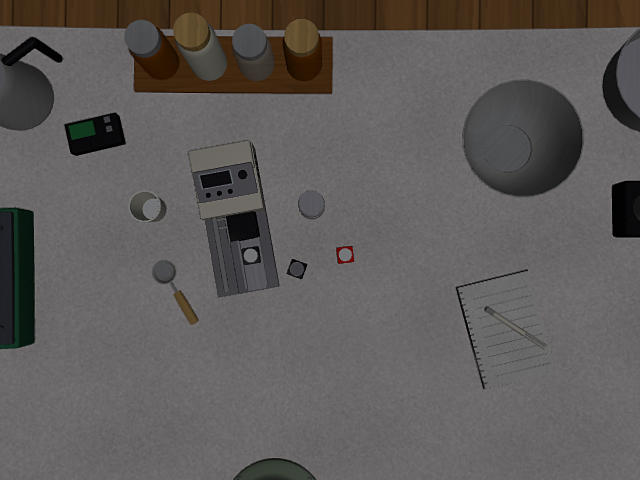

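View pics/side0.png

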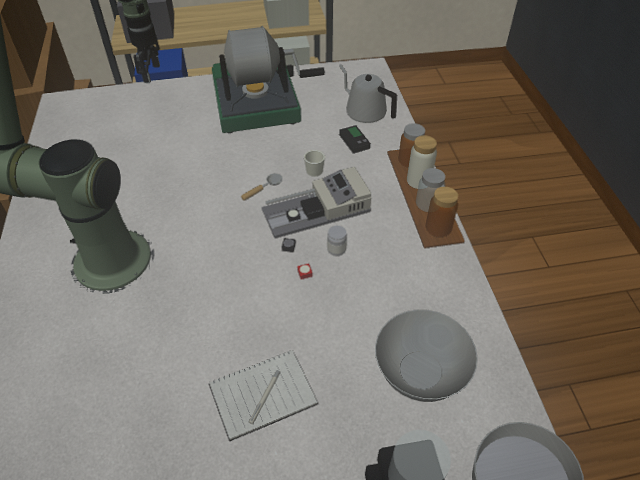

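The top view shows the meter with the white disc at about (251,256), the black hood at (243,227), the press bar on the left and the front corners at (218,297) and (279,287). The side view shows the same disc at about (293,214). The red and grey look-alikes lie to the right of the meter. I'll triangulate the disc and fit the base frame.

```bash
cat > h.py <<'E'
import numpy as np, cv2
from scipy.spatial.transform import Rotation as R
def ray(m,uv):
    K=m["K"]; dist=np.array([m["k1"],0,0,0,0.])
    p=cv2.undistortPoints(np.array([[uv]],float),K,dist)[0,0]
    return np.array(m["position"]), R.from_euler("xyz",m["rotation"]).apply([p[0],-p[1],-1.])
def plane(m,uv,z):
    c,d=ray(m,uv); return c+d*(z-c[2])/d[2]
def tri(r1,r2):
    (a,u),(b,v)=r1,r2; s=np.linalg.lstsq(np.c_[u,-v],b-a,rcond=None)[0]
    p,q=a+s[0]*u,b+s[1]*v; return (p+q)/2,np.linalg.norm(p-q)
def proj(m,X):
    p=R.from_euler("xyz",m["rotation"]).inv().apply(np.array(X)-m["position"]); x,y=p[0]/-p[2],p[1]/p[2]
    f=1+m["k1"]*(x*x+y*y); return m["K"][:2,:2]@[x*f,y*f]+m["K"][:2,2]
def blob(im,mask,near):
    n,l,s,c=cv2.connectedComponentsWithStats(mask.astype(np.uint8))
    k=[i for i in range(1,n) if s[i,4]>25]; i=min(k,key=lambda i:np.linalg.norm(c[i]-near)); return c[i],s[i]
E
python3 - <<'E'
from h import *
from bench import imaging
T=cv2.imread("pics/top0.png");S=cv2.imread("pics/side0.png");mt,ms=imaging.camera_model("top"),imaging.camera_model("side")
ut,a=blob(T,T.min(2)>165,(251,256)); us,b=blob(S,S.min(2)>165,(293,214)); print(ut,a,us,b)
print("disc",tri(ray(mt,ut),ray(ms,us)),plane(mt,ut,38))
f=[plane(mt,p,10) for p in ((218,297),(279,287))]; print(f,np.linalg.norm(f[0]-f[1]))
d=f[1]-f[0]; print("yaw",np.arctan2(d[0],-d[1]))
for n,I,c in(("t",T,(235,220)),("s",S,(315,205))):
    cv2.imwrite(f"pics/{n}c.png",cv2.resize(I[c[1]-85:c[1]+85,c[0]-100:c[0]+100],None,fx=4,fy=3.5,interpolation=2)) if 0 else None
E
```

```text
Traceback (most recent call last):
  File "h.py", line 17, in blob
    k=[i for i in range(1,n) if s[i,4]>25]; i=min(k,key=lambda i:np.linalg.norm(c[i]-near)); return c[i],s[i]
                                              ~~~^^^^^^^^^^^^^^^^^^^^^^^^^^^^^^^^^^^^^^^^^^
ValueError: min() iterable argument is empty
```

```bash
python3 - <<'E'
from h import *
from bench import imaging
T=cv2.imread("pics/top0.png");S=cv2.imread("pics/side0.png");mt,ms=imaging.camera_model("top"),imaging.camera_model("side")
print(T[256,251],T[252,236:268,1],S[214,293],S[214,280:306,1])
ut,a=blob(T,T.min(2)>.85*T[256,251].min(),(251,256)); us,b=blob(S,S.min(2)>.85*S[214,293].min(),(293,214)); print(ut,a,us,b)
print("disc",tri(ray(mt,ut),ray(ms,us)),plane(mt,ut,38))
f=[plane(mt,p,10) for p in ((218,297),(279,287))]; print(f,np.linalg.norm(f[0]-f[1]))
d=f[1]-f[0]; print("yaw",np.arctan2(d[0],-d[1]))
E
```

```text
[115 113 112] [ 62  62  59  87  93  34  19  11  69 121 118 116 115 115 115 115 115 115
 117 123 110  30   2  39  90  75  56  61  63  61  62  62] [160 172 168] [121 111 104  95  93  96  69  42 106 163 176 174 172 172 173 175 171 133
  71  63 113 131 129 132 120  75]
[250.1056338  254.95774648] [244 249  13  13 142] [292.8372093  212.93023256] [289 210   9   7  43]
disc (array([518.84656375,  53.89738126,  35.16316769]), np.float64(2.5442882158013393)) [520.04208465  53.3927422   38.        ]
[array([432.91432916, 122.53182517,  10.        ]), array([454.7527853 ,  -3.83305471,  10.        ])] 128.238063907313
yaw 0.17113026121483396
```

The disc triangulates to (520, 53.5, about 36–38). That fits a tile top at 38 mm, and the front edge measures 128 mm against the stated 130. Next I'll look from close by with the wrist camera.

```bash
python3 - <<'E'
from h import *
from bench import bot, imaging, solve_ik
s=bot.get_state(); m=imaging.camera_model("wrist"); Rt=R.from_euler("xyz",s["orientation"])
print("cam in tool",Rt.inv().apply(m["position"]-s["tcp_pos"]),(Rt.inv()*R.from_euler("xyz",m["rotation"])).as_rotvec())
for psi in(.171,.171-np.pi): print(solve_ik([505,66,290],[np.pi,0,psi]), solve_ik([450,66,30],[np.pi,0,psi]))
E
```

```text
cam in tool [  65.76022568    0.61968247 -170.05325827] [2.08219109 2.08064109 0.27534093]
[-0.0150649   0.2064902  -0.13475489  1.22955123  0.          2.95552775] [-0.01691067  0.36443644 -0.66273291  0.54362697  0.          2.95368199]
[-0.0150649   0.2064902  -0.13475489  1.22955123  0.         -0.1860649 ] [-0.01691067  0.36443644 -0.66273291  0.54362697  0.         -0.18791067]
```

```bash
python3 - <<'E'
from h import *
from bench import bot, imaging
psi=.171-np.pi
bot.move_ptp([515,62,240],[np.pi,0,psi]); bot.dwell(.3)
m=imaging.camera_model("wrist"); I=imaging.capture("wrist"); cv2.imwrite("pics/w1.png",I); np.save("w1.npy",m,allow_pickle=True)
print(proj(m,[520,53.4,38]),m["position"],bot.get_state()["t"])
E
```

```text
[310.30450222 207.67306388] [450.34168613  51.92184892 410.0126153 ] 2.5833
```

View pics/w1.png

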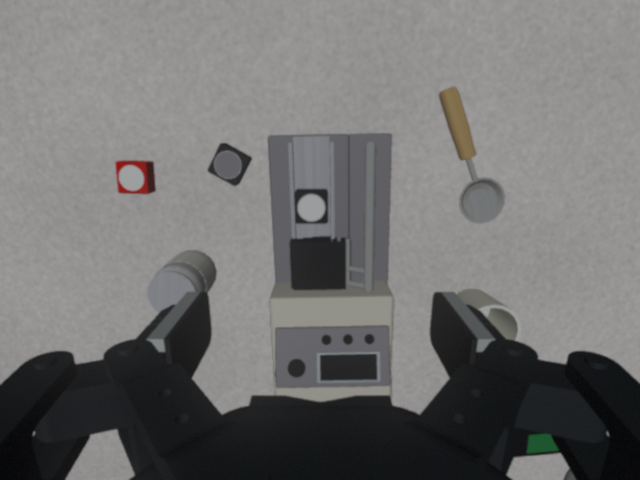

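The wrist view agrees with the estimate: the tile disc is at (311,207). The hood front edge is near row 237, with its right corner at about (291,238). The bar runs along column 370 with its front end at about row 143, and the meter's front edge is at row 135. I'll now extract the edges precisely.

```bash
python3 - <<'E'
from h import *
m=np.load("w1.npy",allow_pickle=True).item(); I=cv2.imread("pics/w1.png"); g=cv2.cvtColor(I,cv2.COLOR_BGR2GRAY).astype(int)
for r in (160,180,270): print(r,"c262:",*g[r,262:398])
for c in (300,320,370): print(c,"r128:",*g[128:150,c],"| r225",*g[225:246,c])
u,s=blob(I,I.min(2)>.85*I[207,311].min(),(311,207)); print(u,s,plane(m,u,38))
k,s=blob(I,(g<45),(318,263)); print("hood",k,s)
E
```

```text
160 c262: 148 148 148 147 146 142 126 101 94 96 98 97 97 97 97 96 96 97 96 97 97 97 96 98 97 98 106 120 124 122 113 103 119 126 125 124 123 124 123 122 122 122 124 127 128 129 128 128 128 126 124 122 122 124 126 126 127 127 125 125 123 123 124 123 123 124 122 115 115 121 121 116 102 97 96 96 96 96 95 97 97 96 96 96 94 90 79 79 92 97 97 96 97 96 96 96 96 97 97 97 96 96 93 94 104 111 113 114 115 115 113 107 96 91 94 95 96 97 96 97 96 96 96 96 96 96 96 94 98 119 140 145 146 145 146 146
180 c262: 145 146 148 149 148 147 144 133 104 92 95 96 96 97 97 97 96 96 97 96 97 96 96 97 96 97 99 109 120 122 117 107 107 120 124 124 123 123 123 122 122 122 122 124 126 128 128 127 128 127 125 123 122 123 124 124 125 126 125 124 123 123 124 122 123 122 121 116 113 120 122 116 105 96 94 96 95 95 95 95 95 95 96 95 94 88 79 79 91 95 96 95 96 95 94 95 96 96 95 96 96 95 93 96 105 111 113 114 114 113 110 103 91 87 93 96 97 96 96 95 96 95 96 95 95 95 95 98 115 137 144 144 145 145 144 143
270 c262: 147 149 150 150 150 148 148 147 147 147 146 143 131 104 93 96 95 94 95 95 94 95 94 94 94 95 95 91 78 53 40 40 41 
[... 335 characters left out ...]
44 143
300 r128: 149 148 147 145 144 141 130 106 107 118 123 122 123 123 123 123 123 123 123 124 124 124 | r225 120 122 122 122 122 122 122 122 123 123 122 123 117 93 54 36 36 36 39 38 39
320 r128: 148 146 144 142 140 132 113 105 115 123 126 125 126 126 126 126 126 126 125 126 126 126 | r225 121 123 124 123 123 123 123 123 123 121 109 81 48 34 32 33 34 35 35 36 36
370 r128: 148 146 144 142 133 113 100 97 97 97 97 97 98 104 112 115 116 115 116 115 115 115 | r225 113 114 114 114 114 114 113 114 114 113 113 112 114 113 113 113 113 113 114 113 113
[310.86580882 207.33272059] [298 195  27  26 544] [519.55343188  53.90722932  38.        ]
hood [317.70361905 263.29904762] [ 291  237   54   52 2625]
```

```bash
python3 - <<'E'
from h import *
m=np.load("w1.npy",allow_pickle=True).item(); g=cv2.cvtColor(cv2.imread("pics/w1.png"),6).astype(float)
P=[]
for r in range(150,230,8):
    w=np.clip(g[r,360:382]-101,0,None); P.append(plane(m,(360+(w*np.arange(22)).sum()/w.sum(),r),49))
P=np.array(P); a,b=np.polyfit(P[:,0],P[:,1],1); yaw=np.arctan(a); print("yaw",yaw)
ex=np.array([np.cos(yaw),np.sin(yaw),0]);ey=np.array([-ex[1],ex[0],0])
t=plane(m,(310.87,207.33),38); 
q={"bar57":(P.mean(0)@ey-57),"tile0":t@ey}
for n,uv,z in(("railR-27in",(291.5,180),26),("railL-in",(332,180),26),("edgeR-45",(269.7,180),18),("edgeL85",(390,180),10),("hoodR",(291,265),46)):print(n,plane(m,uv,z)@ey)
print(q)
for n,uv,z,x in(("skirt22",(320,235.8),22,-3),("skirt30",(300,238.7),30,-3),("front",(320,133.5),18,-110),("front370",(370,132.8),10,-110),("barend",(370,141),50,-102)):print(n,plane(m,uv,z)@ex-x)
print("tile x",t@ex)
E
```

```text
yaw 0.19165297301028514
railR-27in -65.7352680429439
railL-in -23.78413661571829
edgeR-45 -89.4601865475159
edgeL85 39.3354324754147
hoodR -68.10907506140943
{'bar57': np.float64(-45.00513370222533), 'tile0': np.float64(-46.040922086955916)}
skirt22 557.831921062378
skirt30 558.5087081560355
front 557.3098815659041
front370 557.4371334913584
barend 557.4149451686089
tile x 520.3063922835387
```

```bash
python3 - <<'E'
from h import *
m=np.load("w1.npy",allow_pickle=True).item(); g=cv2.cvtColor(cv2.imread("pics/w1.png"),6).astype(float)
f=lambda P:np.arctan(np.polyfit(np.array(P)[:,0],np.array(P)[:,1],1)[0])
L=[];Rr=[];B=[]
for r in range(148,275,6):
    cross=lambda a,b,c0:c0+np.argmax(np.abs(np.diff(cv2.GaussianBlur(g[r:r+1,a:b],(5,1),0)[0])))+.5
    L.append(plane(m,(cross(382,398,382),r),10)); Rr.append(plane(m,(cross(262,282,262),r),18))
    w=np.clip(g[r,363:379]-101,0,None); 
    if r<235: B.append(plane(m,(363+(w*np.arange(16)).sum()/w.sum(),r),49))
print(f(L),f(Rr),f(B)); print(R.from_euler("xyz",m["rotation"]).as_euler("ZYX"))
E
```

```text
0.1917924093671054 0.19234106420078756 0.19221584199957764
[ 1.74322322e+00  7.43524003e-04 -2.62296248e-01]
```

Yaw is 0.192 rad by three edges, and the origin coordinates agree to about 0.5 mm. Next I'll set the opening, tilt the tool back so the body clears the opened hood, and check the finger gap and the neighbours.

```bash
cat >> h.py <<'E'
yaw=.192; ex=np.array([np.cos(yaw),np.sin(yaw),0]);ey=np.array([-ex[1],ex[0],0])
def W(x,y,z): return (557.6+x)*ex+(-45+y)*ey+np.array([0,0,z])
def M(p): return np.array([p@ex-557.6,p@ey+45,p[2]])
def ori(t): return (R.from_euler("z",yaw)*R.from_euler("y",-t)*R.from_euler("z",np.pi)*R.from_euler("x",np.pi)).as_euler("xyz")
E
python3 - <<'E'
from h import *
from bench import bot, imaging, solve_ik
mt=imaging.camera_model("top"); print("tin",M(plane(mt,(311,205),72)),"cup",M(plane(mt,(148,207),60)))
for x in(-77,8): print(solve_ik(W(x,29.5,25),ori(.35)))
bot.grip(.55,20); bot.move_ptp(W(-77,29.5,100),ori(.35)); bot.dwell(.3)
s=bot.get_state(); m=imaging.camera_model("wrist"); I=imaging.capture("wrist"); cv2.imwrite("pics/w2.png",I); np.save("w2.npy",m,allow_pickle=True)
print(s["opening"],s["t"],M(s["tcp_pos"]),s["contact_force"])
E
```

```text
tin [  36.50067941 -142.00002357   72.        ] cup [ 93.2686632  178.68236497  60.        ]
[-0.0517355   0.24854576 -0.99429637 -0.0124924   0.08284606 -0.22948746]
[-0.00560692  0.36409548 -0.7937509   0.06923274  0.06736981 -0.1859092 ]
0.5518052700992605 4.1917 [-75.76554494  29.17615846 100.67463163] [-0.50166604  1.19105462 -0.02455786]
```

View pics/w2.png

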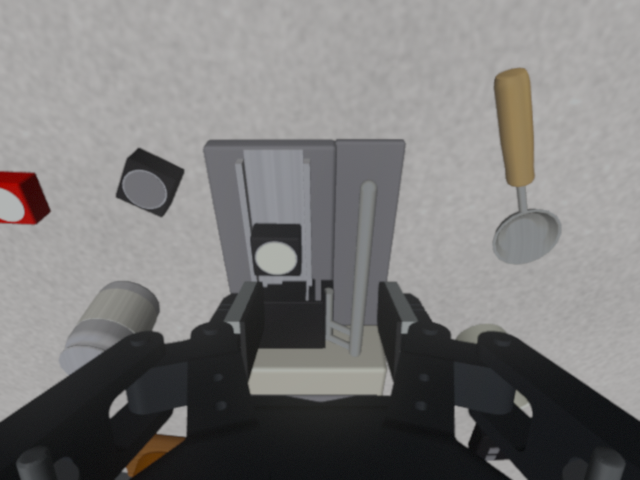

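The wrist view shows the two finger ends, with their inner tip edges at about (262,284) and (379,283). The tile disc is at (276,258) and the bar at columns 368→355. I'll convert the tip pixels to tool coordinates.

```bash
python3 - <<'E'
from h import *
m=np.load("w2.npy",allow_pickle=True).item(); I=cv2.imread("pics/w2.png")
Rt=R.from_euler("xyz",ori(.35)); T=W(-75.77,29.18,100.67)
for z in(0,-5,-10):
  for uv in((262,284),(234,296),(379,283),(413,296)):
    c,d=ray(m,uv); c=Rt.inv().apply(c-T); d=Rt.inv().apply(d); print(z,uv,(c+d*(z-c[2])/d[2]).round(1))
cv2.imwrite("pics/w2c.png",cv2.resize(I[260:360,210:440],None,fx=3.4,fy=3.4,interpolation=2))
u,s=blob(I,I.min(2)>.85*I[258,276].min(),(276,258)); print(u,M(plane(m,u,38)))
E
```

```text
0 (262, 284) [ -4.5 -28.2   0. ]
0 (234, 296) [-11.  -42.5   0. ]
0 (379, 283) [-3.9 29.7  0. ]
0 (413, 296) [-10.9  47.1   0. ]
-5 (262, 284) [ -2.5 -27.3  -5. ]
-5 (234, 296) [ -8.8 -41.2  -5. ]
-5 (379, 283) [-1.9 28.8 -5. ]
-5 (413, 296) [-8.7 45.7 -5. ]
-10 (262, 284) [ -0.4 -26.5 -10. ]
-10 (234, 296) [ -6.5 -40.  -10. ]
-10 (379, 283) [  0.1  28.  -10. ]
-10 (413, 296) [ -6.4  44.3 -10. ]
[275.49692623 257.87704918] [-37.08219744  -1.13980487  38.        ]
```

View pics/w2c.png

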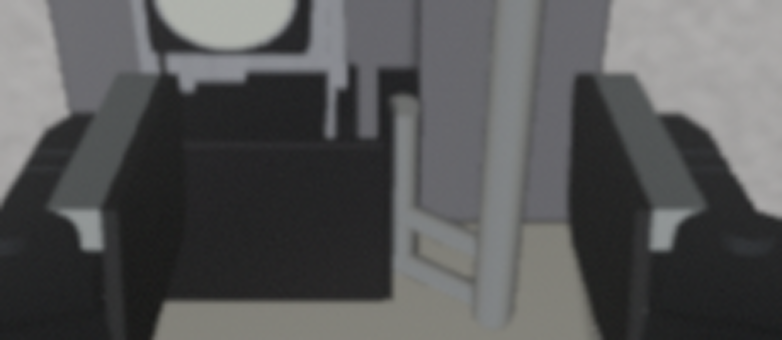

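```bash
python3 - <<'E'
from h import *
from bench import bot
s=bot.get_state(); print(M(s["tcp_pos"]),s["orientation"],ori(.35))
for f,T,o,L,Rr in(("w1",np.array([515,62,240.]),[np.pi,0,.171-np.pi],(208,292),(432,292)),("w2",s["tcp_pos"],s["orientation"],(257,282),(386.5,282))):
  m=np.load(f+".npy",allow_pickle=True).item(); Rt=R.from_euler("xyz",o); print(f,Rt.inv().apply(m["position"]-T))
  for z in(0,-13,-20,-30,-36,-40):
    q=[]
    for uv in(L,Rr):
      c,d=ray(m,uv); c=Rt.inv().apply(c-T); d=Rt.inv().apply(d); q.append(c+d*(z-c[2])/d[2])
    print(z,q[0].round(1),q[1].round(1),"gap",(q[1]-q[0])[1].round(1))
E
```

```text
[-76.10859771  29.26932176 100.45880279] [-3.14138287  0.35078501 -2.94958168] [ 3.14159265  0.35       -2.94959265]
w1 [  65.43025559    1.07160403 -170.0126153 ]
0 [ -8.8 -55.    0. ] [-8.6 56.8  0. ] gap 111.9
-13 [ -3.1 -50.8 -13. ] [ -2.9  52.6 -13. ] gap 103.3
-20 [ -0.  -48.4 -20. ] [  0.1  50.3 -20. ] gap 98.7
-30 [  4.3 -45.1 -30. ] [  4.5  47.  -30. ] gap 92.1
-36 [  6.9 -43.2 -36. ] [  7.1  45.  -36. ] gap 88.2
-40 [  8.7 -41.8 -40. ] [  8.8  43.7 -40. ] gap 85.5
w2 [  64.91180746    0.61940707 -170.04876365]
0 [ -3.9 -30.7   0. ] [-3.8 33.3  0. ] gap 64.0
-13 [  1.4 -28.3 -13. ] [  1.4  30.8 -13. ] gap 59.1
-20 [  4.2 -27.  -20. ] [  4.3  29.5 -20. ] gap 56.5
-30 [  8.2 -25.2 -30. ] [  8.3  27.5 -30. ] gap 52.7
-36 [ 10.7 -24.1 -36. ] [ 10.7  26.4 -36. ] gap 50.5
-40 [ 12.3 -23.3 -40. ] [ 12.3  25.6 -40. ] gap 49.0
```

The finger tips don't sit where nominal TCP geometry predicts: the pixels would put them about 36 mm behind the TCP. I'll check this in the side view with projected markers.

```bash
python3 - <<'E'
from h import *
from bench import bot,imaging
s=bot.get_state(); Rt=R.from_euler("xyz",s["orientation"]); ms=imaging.camera_model("side"); I=imaging.capture("side")
c=proj(ms,s["tcp_pos"]); x0,y0=int(c[0])-50,int(c[1])-50; k=7
C=cv2.resize(I[y0:y0+80,x0:x0+110],None,fx=k,fy=k,interpolation=2)
for y in(-24,24):
  for z,col in((0,(0,0,255)),(-6,(0,255,255)),(-36,(255,0,0))):
    for x in(-11,11):
      p=((proj(ms,s["tcp_pos"]+Rt.apply([x,y,z]))-[x0,y0]+.5)*k).astype(int); cv2.circle(C,tuple(int(v) for v in p),3,col,-1)
cv2.imwrite("pics/s2.png",np.clip(C*1.3,0,255).astype(np.uint8))
E
```

```text
(no output)
```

View pics/s2.png

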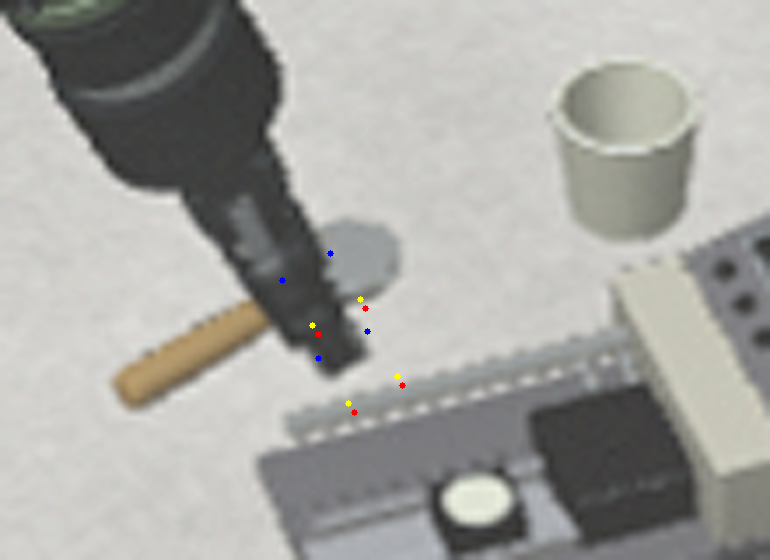

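```bash
python3 - <<'E'
from h import *
from bench import bot,imaging
bot.movel(W(-77,27,72),ori(.35),max_speed=60); bot.dwell(.3); s=bot.get_state(); print(M(s["tcp_pos"]),s["contact_force"])
print(bot.movel(W(-77,27,22),max_speed=25,threshold=1.6)); bot.dwell(.2)
s=bot.get_state(); print(M(s["tcp_pos"]),s["contact_force"],s["wrist_torque"],s["t"])
m=imaging.camera_model("wrist"); np.save("w3.npy",m,allow_pickle=True); cv2.imwrite("pics/w3.png",imaging.capture("wrist"))
E
```

```text
[-76.7236935   26.95428362  72.35966988] [0.34559126 0.40090055 1.15124681]
True
[-77.17172591  27.20553128  27.84087178] [0.55219474 0.07946288 2.01066024] [0.12003688 0.08001441 0.09976395] 6.9667
```

View pics/w3.png

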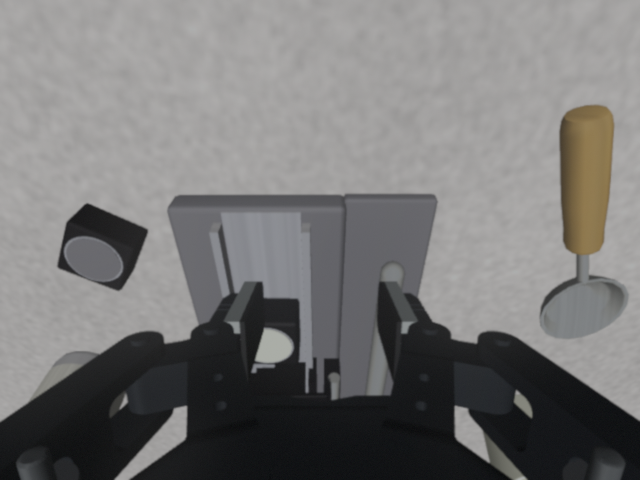

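Contact with the bar comes at TCP z = 27.8. That confirms the real tips stand about 32 mm behind the nominal TCP, as the camera rays gave. In this view finger B sits on the bar at about (390,283) and finger A is in front of the tile. I'll shift y so B is centred on the bar, then press.

```bash
python3 - <<'E'
from h import *
from bench import bot,imaging,solve_ik
print([solve_ik(W(x,30,-3),ori(.35)) is not None for x in(-77,-30,22)])
bot.movel(W(-77,27.2,36),max_speed=60); bot.movel(W(-77,30,36),max_speed=60); bot.dwell(.2)
s=bot.get_state(); print(M(s["tcp_pos"]).round(1),s["contact_force"])
for z in(24,15,6,-3):
    h=bot.movel(W(-77,30,z),max_speed=40,threshold=9); bot.dwell(.2); s=bot.get_state(); print(h,M(s["tcp_pos"]).round(1),s["contact_force"].round(2),s["wrist_torque"].round(2),s["t"])
    if h: break
I=imaging.capture("side"); cv2.imwrite("pics/s3.png",np.clip(1.3*cv2.resize(I[130:250,230:390],None,fx=5,fy=5,interpolation=2),0,255).astype(np.uint8))
E
```

```text
[True, True, True]
[-77.1  30.   35.9] [-0.23518659  0.26000303  0.420149  ]
False [-76.7  30.1  24.2] [-0.1   3.57  4.46] [0.73 0.09 0.2 ] 8.4083
False [-77.   29.5  15. ] [ 0.44 -0.36  1.97] [-0.21  0.1  -0.09] 8.9833
False [-77.  30.   6.] [ 0.61 -0.47  2.45] [-0.03  0.17 -0.05] 9.5583
False [-76.7  28.2  -2.8] [-0.93 -6.31  7.38] [-1.02  0.11 -0.33] 10.1333
```

View pics/s3.png

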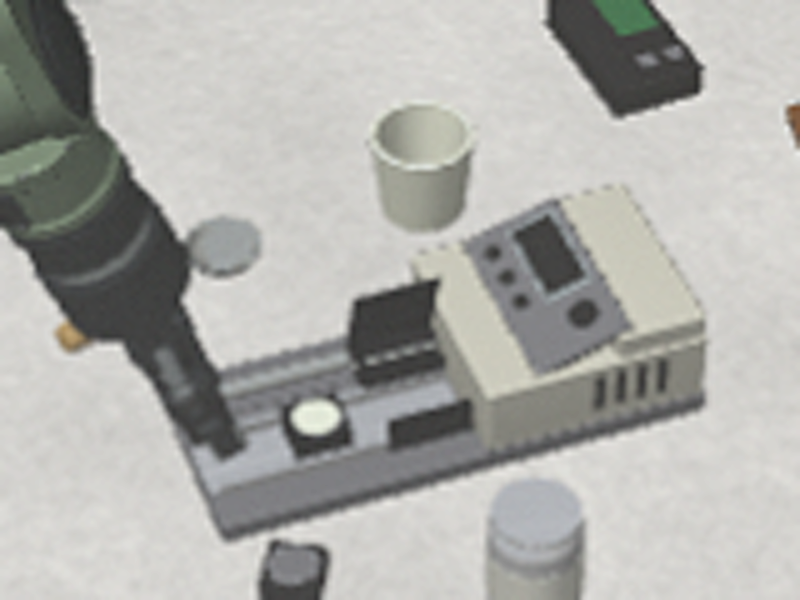

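The side view shows the hood standing open at about (395,320), finger A in the track at (235,440), and the tile untouched at (318,425). Holding works, so I'll push now.

```bash
python3 - <<'E'
from h import *
from bench import bot,imaging
def st(n):
    s=bot.get_state(); print(n,M(s["tcp_pos"]).round(1),s["contact_force"].round(1),round(s["t"],1),flush=True); return s
def F(s): return s["contact_force"]@ex
bot.movel(W(-77,28.3,-3),max_speed=30); bot.dwell(.3); st("hold")
for x in(-60,-40,-20,0,8):
    h=bot.movel(W(x,28.3,-3),max_speed=50,threshold=15); f=F(st((x,h)))
    if h: break
else:
    imaging
I=imaging.capture("side"); cv2.imwrite("pics/s4.png",np.clip(1.3*cv2.resize(I[130:250,230:390],None,fx=5,fy=5,interpolation=2),0,255).astype(np.uint8))
E
```

```text
hold [-76.8  27.6  -2.9] [-0.3 -2.3  5.7] 10.7
(-60, False) [-59.5  28.6  -2.9] [-0.3  2.   3.6] 11.2
(-40, False) [-38.4  28.2  -2.4] [0.5 0.7 3.9] 11.8
(-20, False) [-19.6  28.3  -2.8] [-0.7  0.4  3.6] 12.3
(0, False) [ 0.8 28.3 -2.6] [-0.6  1.3  3.9] 12.9
(8, False) [ 8.3 28.3 -2.9] [-0.6  1.3  3. ] 13.2
```

View pics/s4.png

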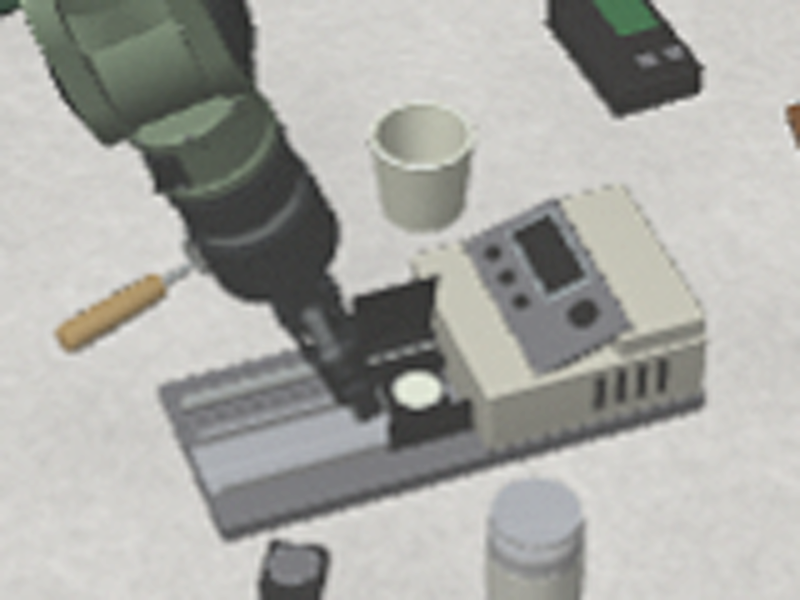

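The tile is now in the bay, with its disc at (416,390). The hood is still open and the force is low. I'll finish in small steps until the stop is felt.

```bash
python3 - <<'E'
from h import *
from bench import bot,imaging
def st(n):
    s=bot.get_state(); print(n,M(s["tcp_pos"]).round(1),s["contact_force"].round(1),round(s["t"],1),flush=True); return s
for x in range(10,29,2):
    bot.movel(W(x,28.3,-3),max_speed=20); bot.dwell(.1); s=st(x)
    if s["contact_force"]@ex<-5: break
bot.dwell(.3); s=st("home")
I=imaging.capture("side"); ms=imaging.camera_model("side")
u,b=blob(I,I.min(2)>.85*I[200:216,305:330].min(2).max(),proj(ms,W(33,0,38))); print("disc",u,b,M(plane(ms,u,38)),"expect",proj(ms,W(33,0,38)))
S=cv2.imread("pics/side0.png"); u,b=blob(S,S.min(2)>.85*S[214,293].min(),(293,214)); print("start",M(plane(ms,u,38)))
cv2.imwrite("pics/s5.png",np.clip(1.3*cv2.resize(I[130:250,230:390],None,fx=5,fy=5,interpolation=2),0,255).astype(np.uint8))
E
```

```text
10 [ 9.6 28.3 -3.2] [-3.2  0.4  3.9] 13.6
12 [12.  28.4 -3. ] [-2.   0.1  3.7] 13.9
14 [14.2 28.3 -2.9] [-2.3 -0.1  3.3] 14.3
16 [16.1 28.3 -3. ] [-2.8  0.3  4.4] 14.6
18 [16.6 28.1 -3.5] [-6.6 -1.3  7.3] 15.0
home [16.5 28.1 -3.5] [-7.4 -1.7  7.1] 15.3
disc [315.58974359 206.79487179] [312 204   8   6  39] [29.49813093 -3.73207149 38.        ] expect [316.27157041 205.6308924 ]
start [-40.01114258  -3.41831458  38.        ]
```

The force rises at TCP x = 16.5, where 17 was predicted. The disc has moved 69.5 mm, so the tile is at x ≈ 32.3, which is home. I'll give it one slight extra push, then draw back while still holding the bar, and lift clear.

```bash
python3 - <<'E'
from h import *
from bench import bot,imaging
def st(n):
    s=bot.get_state(); print(n,M(s["tcp_pos"]).round(1),s["contact_force"].round(1),round(s["t"],1),flush=True)
bot.movel(W(20,28.3,-3),max_speed=20); bot.dwell(.2); st("press")
bot.movel(W(-60,28.3,-3),max_speed=60); st("back")
bot.movel(W(-62,28.3,60),max_speed=50); bot.movel(W(-80,28.3,140),max_speed=120); bot.dwell(.6); st("up")
for n,a in(("side",(130,250,230,390)),("top",(160,280,160,320))):
    I=imaging.capture(n); cv2.imwrite(f"pics/{n}6.png",np.clip(1.3*cv2.resize(I[a[0]:a[1],a[2]:a[3]],None,fx=2.5,fy=2.5,interpolation=2),0,255).astype(np.uint8))
cv2.imwrite("pics/f.png",np.hstack([cv2.imread("pics/side6.png"),cv2.imread("pics/top6.png")]))
E
```

```text
press [16.7 27.9 -4.1] [-10.8  -2.4  11.4] 15.8
back [-60.3  28.4  -3.3] [ 2.4 -0.   4.6] 17.3
up [-80.   28.3 140. ] [-0.2 -0.4 -0.5] 20.1
```

View pics/f.png

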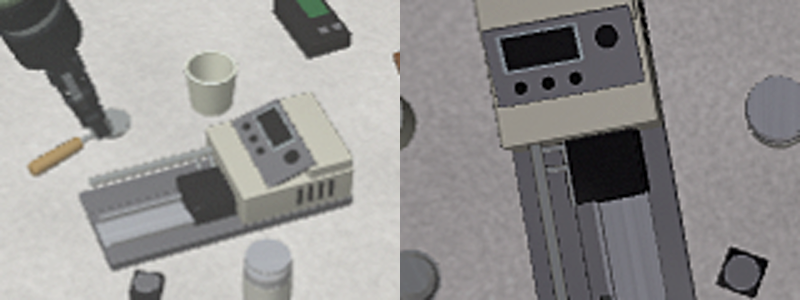

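The hood is fully shut over the tile, the track is empty, and everything else is where it was. I'm handing in.

```bash
python3 -c "
from bench import bot
print(bot.sign_off())"
```

```text
the job is handed in; nothing more can be done
None
```

The tile was pushed home against the back stop with the bar held down, the hood sprang shut over it, nothing else appears moved in the final views, and the job is handed in; no verdict was returned.

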